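# Stopper the culture chamber's open filler neck

### The arm

A 6-joint arm with a two-finger parallel gripper is mounted at the origin on the work surface. World frame = base frame: x ahead of the robot, y to its left, z up, the work surface at z = 0. Lengths are in m, angles in degrees, forces in N, time in s.
With the tool pointing down it reaches from about 0.3 to 1 m from the base axis. Payload 5.1 kg.
Tool frame: the origin (TCP) lies at the very end of the fingers, on their centre line; the grasp point (between the pads) lies manip.pinch_z behind it (manip.pinch_z is the distance from the TCP to the grasp point, in m); z points along the fingers, y is the line along which they close (so a half turn about z gives the same grasp; the last joint's range is limited). The gripper opens to 95 mm and grips with 3 to 60 N. Pads are 20 mm wide; open, the fingers measure 119 mm over their backs; the gripper's body (75 mm by 180 mm) begins 59 mm behind the grasp point.
Start: joints at [63.22, 7.093, 94.555, -0, 78.352, -4.733], TCP at [0.244, 0.602, 0.175] pointing down, gripper open.
Joint ranges: [-149.61, 149.61], [-58.7, 133.49], [1.44, 155.28], [-77.14, 257.14], [18.33, 153.61], [-166.67, 166.67]. Speed limits (degrees/s): [147.25, 147.25, 180, 180, 180, 180].

### API

Orientations are given as [roll, pitch, yaw] about the fixed x, y, z axes, in that order (R = Rz(yaw) Ry(pitch) Rx(roll)).
In Python, from plant import manip gives the robot as it stands. The module is installed in compiled form; this text tells all that it offers.
- The arm moves only by the tool send_rows, never from a script. Its argument "plan" is a list of rows, each a list of 3 entries, a list of its own where there are three numbers: the shift along the tool's x, y, z as a fraction of full scale, then the turn, a rotation vector about the tool's x, y, z as a fraction of full scale, then the opening, from 0 (shut) to 1 (fully open). A call has 1 to 12 rows; each row shifts and turns the commanded pose from where the row before left it, along the tool's axes as they then stand; what a row does not reach is not made up. Full scale, the value 1, is 0.1 m for a shift and 0.15 rad for a turn. A row lasts 1/8 s, in which the tool goes at most 62.5 mm and 10.7 degrees, less where a joint would pass 70% of its speed; a pose out of reach is approached as far as the arm can. A call with a number of a shift or a turn outside -1 to 1 is refused whole. A call with a gripper value outside its range is refused whole. The fingers move at their own pace and stop on an object; the grip force is fixed at half the most. Time passes only in rows, so rows that do not move let the fingers close. It gives the time, the measured TCP pose, the force, the opening and the grip force at its end, in the units of the state.
- manip.observe(): the state, without advancing time (a new reading comes with each control period).
- manip.capture(name): name is "scene" or "top"; returns a dict with "image" (480x640x3 uint8, blue, green, red), "z_map" (480x640 float32, m along the optical axis (not along the pixel's ray), 0 where there is no reading), "K" (3x3 intrinsics, pixels), "dist_coeffs" ([k1, k2, p1, p2, k3] as OpenCV has them; the pictures are not rectified), "rvec" (rotation vector, rad) and "tvec" (3), from world to camera coordinates, as OpenCV has them. Camera axes: x right, y down, z forward; pixel columns grow to the right and rows downward; lengths in m; the calibration is good to about 2 mm. A picture is of the moment at which its call begins.
- manip.job_done(): hands the job in; it is judged then, once.
The state is a dict: "time_s": time; "q": joint angles; "qd": joint speeds; "tau": joint torques, N m; "ee_pos": TCP position; "tcp_rot": TCP orientation; "wrist_force": force on the tool from outside, world axes, zero at the start; "ft_torque": the same for the moment, N m; "finger_gap": finger opening in m; "grip_force": force on a finger pad.
Only numpy, scipy, OpenCV 4.12 (cv2) and the standard library are available. Lean on these libraries where they do the work, as an engineer would, in place of code of your own. Each camera call takes 0.05 s, during which the arm holds its last target. There are 200 camera calls.

### The job

The big tapered stopper stands upside down on its knob. Turn it over (put it down on its side and take it again by the knob), put its shank into the open filler neck of the culture chamber, and tap it home firmly but without ramming it, so that the knob comes down on the rim and stays there by the grip of the taper alone, against the spring valve inside. Let go of it, and leave the bottle and the small spare stopper where they are.

Things in the scene. Friction and masses are not known exactly. Their poses are not given: they have to be found in the camera images.
- stopper: Big stopper, 0.12 kg: dark square knob 38 x 38 mm, 32 mm tall, then a round white taper shank 45 mm long, 28 mm across at the knob, 23 mm near the tip, bevelled to 17 mm. Starts standing on its knob. Origin: centre of the knob's end face; z runs from knob to tip (down once in the neck), x and y square to the knob's sides. Laid down it rests on a knob side, axis level at 19 mm, shank clear.
- stopper_collar (a point): Point on the stopper's axis where shank meets knob, 32 mm from its origin along its z. The knob's face here comes down on the rim when home. Let go loosely in the neck, the stopper rests on the valve with a gap of about 6 mm; a firm straight tap on the knob (15 to 25 N) wedges it within 2 mm of the rim for good, too weak a push lets the valve lift it again.
- stopper_tip (a point): Centre of the shank's small end, 77 mm from the stopper's origin along its z.
- neck_mouth (a point): Centre of the open neck's rim, z up. The neck is round and white, 46 mm across, its rim 103 mm above the bench and 28 mm above the chamber's deck. Its upright bore tapers to match the shank (3 degrees a side): 27.8 mm at the rim, 44 mm deep, resilient lining. It can be either of the two necks.
- valve (a joint): Spring valve, a steel button 14 mm across deep in the open neck, its top 39 mm below the rim when free. Value in m: 0 free, grows as the shank pushes it down; about 0.004 to 0.006 with the stopper home. It pushes up with 4.5 N when free and 6 N at 0.006.
- neck (a joint): How far the open neck, on its stiff sprung flange, has been pushed down, in m: it stays at 0 up to about 32 N, 0.001 at 40 N, 0.002 at 48 N, which is too hard.
- chamber: The culture chamber, fixed: a stack of four clear trays, 170 mm along its x, 260 mm along its y, deck 75 mm above the bench, yawed up to 20 degrees. Origin: centre of its underside. Two necks stand on the deck on its y axis, 80 mm either side of the centre; one is open, the other is closed.
- neck_closed: The other neck, already closed by a stopper just like the big one, fixed: its knob reaches 135 mm above the bench. Origin: on the deck, in the neck's centre, 75 mm above the bench.
- bottle: Capped bottle, loose, 62 mm across, 130 mm tall, standing to the robot's right. Origin: centre of its underside. To be left alone.
- small_stopper: Small spare stopper, loose, of the same shape but too small for the neck: knob 24 x 24 x 22 mm, shank 28 mm long and 18 mm across, standing on its knob beyond the big one. Origin: centre of the knob's end face. To be left alone.

How it is judged:
By the outcome, as a careful person would: the job done as asked, in the order asked, and still so for the second after the job is handed in, with the robot touching nothing.
It also fails if it takes over 64 s, if anything falls off the work surface, if the arm or the gripper's body presses on something with over 40 N, if the wrist force passes 120 N, or if a joint passes its speed limit or range.

## Working session

There is one attempt and no reset: what is moved stays moved. The work goes in short steps, Python scripts to look and compute and a tool call to move; the robot and the scene stay as the last step left them, time stands still between calls to the robot, and variables do not carry over. Pictures are saved under pics/ and viewed, at most 10 in all, crops included, and the job is handed in when it is done.

Besides the shell and the picture viewer there is one more tool, called after "Emit:" as a command line: name --argument value ..., lists and objects as JSON in quotes. send_rows: Moves the arm, as the interface text tells. Its arguments: {"type":"object","properties":{"plan":{"type":"array","items":{"type":"array"}}},"required":["plan"]}

```bash
mkdir -p pics
cat > h.py <<'E'
import numpy as np, cv2
from scipy.spatial.transform import Rotation as R
from plant import manip
def cap(n):
    c=manip.capture(n); h,w=c['z_map'].shape
    u,v=np.meshgrid(np.arange(w),np.arange(h))
    p=cv2.undistortPoints(np.stack([u,v],-1).reshape(-1,1,2).astype(np.float64),c['K'],c['dist_coeffs']).reshape(h,w,2)
    z=c['z_map'].astype(float); P=np.dstack([p*z[...,None],z])
    Rm=cv2.Rodrigues(np.array(c['rvec'],float))[0]
    W=(P-np.array(c['tvec']).ravel())@Rm
    W[z==0]=np.nan
    return c,W
E
python3 - <<'E'
from h import *
print(manip.pinch_z, manip.observe())
for n in('scene','top'):
    c,W=cap(n); cv2.imwrite(f'pics/{n}0.png',c['image']); np.save(n+'0.npy',W)
    Rm=cv2.Rodrigues(np.array(c['rvec'],float))[0]; print(n,-Rm.T@np.array(c['tvec']).ravel(),Rm[2],c['K'][0,0])
E
```

```text
0.0188 {'time_s': 0.0, 'q': array([ 6.32186294e+01,  7.13561145e+00,  9.46319942e+01, -6.07975777e-04,
        7.83496098e+01, -4.73286449e+00]), 'qd': array([-0.01211745,  0.01356216, -0.06595761, -0.00073698,  0.00302573,
        0.07090076]), 'tau': array([-1.33655569e-03, -4.17585862e+01, -3.59936857e+01,  7.74503779e-02,
        4.88650566e-02, -1.80754364e-04]), 'ee_pos': array([0.24372064, 0.60182313, 0.17358475]), 'tcp_rot': array([-1.79883135e+02, -9.07828691e-03,  1.57951608e+02]), 'wrist_force': array([-0.32334245, -0.1057878 , -0.39215498]), 'ft_torque': array([-0.01527089, -0.06220613, -0.00282864]), 'grip_force': 0.0, 'finger_gap': 0.09462241763216045}
scene [1.0898982  0.17930759 0.60659587] [-0.68053518 -0.3424271  -0.64777739] 458.92900404302685
top [ 0.47158922 -0.06651465  1.14068864] [ 0.0902076   0.00128619 -0.99592215] 605.8193008159878
```

View pics/scene0.png

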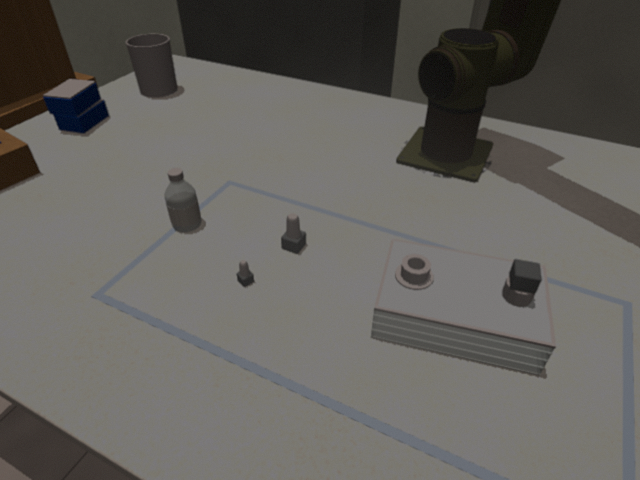

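View pics/top0.png

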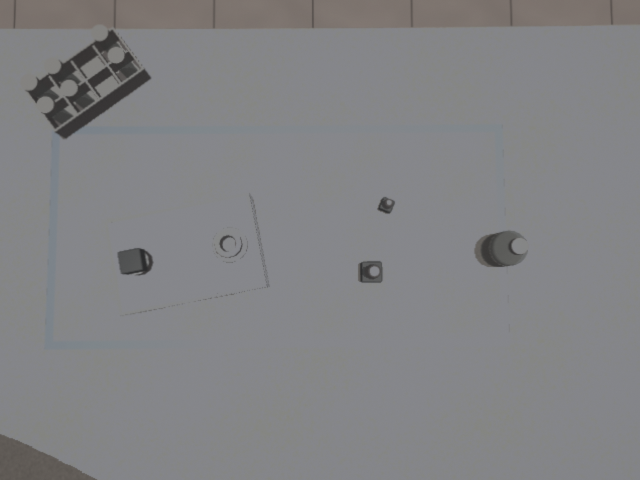

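The scene view and top view agree. In the top view the big stopper is at (372,271), the small one at (387,205), the open neck at (230,244), the closed knob at (133,261) and the bottle at (505,250). Now I'll measure them.

```bash
cat > m.py <<'E'
from h import *
T=np.load('top0.npy');S=np.load('scene0.npy')
def near(W,c,r,z0,z1):
    d=np.hypot(W[...,0]-c[0],W[...,1]-c[1]); m=(d<r)&(W[...,2]>z0)&(W[...,2]<z1); return W[m]
for n,(u,v) in dict(st=(372,271),neck=(230,232),knob=(132,261),small=(387,205),bot=(520,245),bench=(320,320),deck=(200,270)).items(): print(n,T[v,u].round(4))
def rect(p,l):
    r=cv2.minAreaRect((p[:,:2]*1000).astype(np.float32)); print(l,len(p),np.round(r[0],1),np.round(r[1],1),round(r[2],1),'z',np.nanpercentile(p[:,2],[5,50,95]).round(4))
for W,n in((T,'top'),(S,'scene')):
    c=T[271,372]; rect(near(W,c,.04,.026,.036),n+' knobface'); rect(near(W,c,.04,.073,.084),n+' tip'); rect(near(W,c,.04,.035,.06),n+' shank');rect(near(W,c,.04,.006,.028),n+' knobsides')
    c=T[232,230]; p=near(W,c,.06,.097,.110); rect(p,n+' rim')
    A=np.c_[2*p[:,:2],np.ones(len(p))]; s=np.linalg.lstsq(A,(p[:,:2]**2).sum(1),rcond=None)[0]; print(s[:2], np.sqrt(s[2]+s[:2]@s[:2]))
    c=T[261,132]; rect(near(W,c,.05,.128,.142),n+' closedknob')
    rect(near(W,T[270,200],.3,.070,.080),n+' deck')
    rect(near(W,T[205,387],.03,.005,.06),n+' small'); rect(near(W,T[245,520],.06,.005,.15),n+' bottle')
    rect(near(W,T[320,320],.05,-.02,.02),n+' bench')
E
python3 m.py
```

```text
st [ 0.4977 -0.1707  0.0769]
neck [0.5653 0.0748 0.1043]
knob [0.5152 0.2319 0.1364]
small [ 0.6181 -0.2027  0.0461]
bot [ 0.5385 -0.4131  0.1271]
bench [ 0.4091 -0.0799  0.0027]
deck [0.5013 0.1311 0.0744]
top knobface 222 [ 497.9 -173.3] [37.1 34.8] 89.6 z [0.0282 0.0317 0.035 ]
top tip 119 [ 498.  -173.8] [20.7 22.3] 55.1 z [0.0736 0.0762 0.0798]
top shank 49 [ 497.5 -174.4] [33.  31.8] 82.6 z [0.0351 0.0408 0.057 ]
top knobsides 46 [ 493.6 -168.8] [57.  64.9] 20.7 z [0.0063 0.0106 0.0278]
top rim 386 [546.5  79.2] [45.8 44.8] 45.1 z [0.1    0.1034 0.1064]
[0.54615593 0.0789968 ] 0.01901637641827285
top closedknob 552 [516.3 236. ] [38.3 39.7] 10.1 z [0.1314 0.135  0.138 ]
top deck 12889 [544.8  66.8] [179.6 452. ] 8.5 z [0.0721 0.0754 0.0786]
top small 203 [ 615.4 -205.3] [39.8 57.7] 44.2 z [0.0057 0.0224 0.0502]
top bottle 1423 [ 537.4 -407.3] [113.6 102.3] 12.7 z [0.0108 0.0879 0.1307]
top bench 2277 [409.1 -80. ] [97.3 99.8] 89.8 z [-0.0024  0.0012  0.0049]
scene knobface 174 [ 498. -173.] [37.7 40. ] 88.3 z [0.0269 0.0317 0.0345]
scene tip 71 [ 499.7 -174.1] [21.2 19.9] 82.5 z [0.0738 0.0765 0.0785]
scene shank 143 [ 503.5 -171.1] [18.  27.1] 27.9 z [0.0368 0.0474 0.0578]
scene knobsides 213 [ 508.9 -166. ] [25.9 49.1] 40.4 z [0.0072 0.017  0.0268]
scene rim 423 [545.6  79.5] [48.3 45.3] 12.6 z [0.098  0.1027 0.1044]
[0.54743879 0.07991196] 0.01928456870776486
scene closedknob 520 [516.8 236.4] [40.6 37. ] 12.2 z [0.1293 0.1348 0.1363]
scene deck 11151 [545.6  66.7] [179.9 450.2] 9.1 z [0.0734 0.0752 0.077 ]
scene small 291 [ 624.2 -203.9] [24.1 24.2] 65.9 z [0.0075 0.0229 0.0491]
scene bottle 1644 [ 542.2 -402.9] [47.8 62.1] 63.2 z [0.0123 0.0711 0.1292]
scene bench 1184 [409.6 -79.9] [98.9 97.3] 87.5 z [-0.0006  0.0012  0.003 ]
```

```bash
cat >> h.py <<'E'
def pose_t(p,t,psi=0,d=0):
    "point p held d behind TCP; tool tilted t deg outward (+x for psi=0)"
    r=R.from_euler('z',psi,degrees=True)*R.from_euler('x',180,degrees=True)*R.from_euler('y',t,degrees=True)
    return np.array(p)+d*r.as_matrix()[:,2], r
def plan(start,wps,dec=2):
    "wps: list of (pos,rot,nrows,grip); prints rows"
    p,r=start; out=[]
    for P,Q,n,g in wps:
        for k in range(n):
            f=1/(n-k)
            rv=(r.inv()*Q).as_rotvec()*f; s=r.inv().apply((P-p)*f)
            a=np.round(s/.1,dec)+0; b=np.round(rv/.15,dec)+0
            p=p+r.apply(a*.1); r=r*R.from_rotvec(b*.15)
            out.append([a.tolist(),b.tolist(),g])
    for i in range(0,len(out),12): print('[',',\n'.join(map(str,out[i:i+12])),']')
    print('end',p.round(4),r.as_euler('xyz',degrees=True).round(1), 'maxs',max(np.linalg.norm(o[0]) for o in out),max(np.abs(o[1]).max() for o in out))
    return p,r
def now():
    o=manip.observe(); return np.array(o['ee_pos']),R.from_euler('xyz',o['tcp_rot'],degrees=True)
def show():
    o=manip.observe(); print(round(o['time_s'],2),'q',np.round(o['q'],1),'p',np.round(o['ee_pos'],4),'rot',np.round(o['tcp_rot'],1),'F',np.round(o['wrist_force'],1),'gap',round(o['finger_gap'],4),'gf',round(o['grip_force'],1))
E
python3 - <<'E'
from h import *
s=now()
G,Q=pose_t([.498,-.173,.050],45,0,.011)
A=G-.12*Q.as_matrix()[:,2]
A0,Q0=pose_t([.40,-.16,.25],0)
Qm=R.from_euler('z',79,degrees=True)*R.from_euler('x',180,degrees=True)
M=np.array([.37,.21,.25])
plan(s,[(M,Qm,10,1),(A0,Q0,10,1),(A,Q,6,1)])
print(A)
E
```

```text
[ [[-0.26, -0.32, -0.08], [0.0, 0.0, 0.92], 1],
[[-0.31, -0.28, -0.08], [0.0, 0.0, 0.92], 1],
[[-0.34, -0.23, -0.07], [0.0, 0.0, 0.92], 1],
[[-0.37, -0.18, -0.08], [0.0, 0.0, 0.92], 1],
[[-0.39, -0.13, -0.07], [0.0, 0.0, 0.92], 1],
[[-0.4, -0.08, -0.08], [0.0, 0.0, 0.92], 1],
[[-0.41, -0.02, -0.07], [0.0, 0.0, 0.92], 1],
[[-0.41, 0.04, -0.08], [0.0, 0.0, 0.92], 1],
[[-0.4, 0.1, -0.07], [0.0, 0.01, 0.91], 1],
[[-0.39, 0.15, -0.08], [-0.01, 0.0, 0.92], 1],
[[-0.36, 0.1, 0.0], [0.0, 0.0, 0.92], 1],
[[-0.34, 0.15, 0.0], [0.0, 0.0, 0.92], 1] ]
[ [[-0.32, 0.19, 0.0], [0.0, 0.0, 0.92], 1],
[[-0.29, 0.23, 0.0], [0.0, 0.0, 0.92], 1],
[[-0.25, 0.27, 0.0], [0.0, 0.0, 0.92], 1],
[[-0.21, 0.3, 0.0], [0.0, 0.0, 0.92], 1],
[[-0.17, 0.33, 0.0], [0.0, 0.0, 0.92], 1],
[[-0.12, 0.35, 0.0], [0.0, 0.0, 0.92], 1],
[[-0.07, 0.37, 0.0], [0.0, 0.0, 0.91], 1],
[[-0.01, 0.37, 0.0], [0.0, 0.0, 0.92], 1],
[[0.03, 0.02, 0.21], [0.0, 0.87, 0.0], 1],
[[0.01, 0.02, 0.21], [0.0, 0.87, 0.0], 1],
[[-0.02, 0.02, 0.21], [0.0, 0.87, 0.0], 1],
[[-0.05, 0.02, 0.2], [0.0, 0.87, 0.0], 1] ]
[ [[-0.07, 0.02, 0.19], [0.0, 0.88, 0.0], 1],
[[-0.09, 0.03, 0.19], [0.0, 0.87, 0.0], 1] ]
end [ 0.4215 -0.1732  0.127 ] [180. -45.   0.] maxs 0.42544094772365293 0.92
[ 0.42092536 -0.173       0.12707464]
```

Emit:
send_rows --plan '[[[-0.26,-0.32,-0.08],[0,0,0.92],1],[[-0.31,-0.28,-0.08],[0,0,0.92],1],[[-0.34,-0.23,-0.07],[0,0,0.92],1],[[-0.37,-0.18,-0.08],[0,0,0.92],1],[[-0.39,-0.13,-0.07],[0,0,0.92],1],[[-0.4,-0.08,-0.08],[0,0,0.92],1],[[-0.41,-0.02,-0.07],[0,0,0.92],1],[[-0.41,0.04,-0.08],[0,0,0.92],1],[[-0.4,0.1,-0.07],[0,0,0.92],1],[[-0.39,0.15,-0.08],[0,0,0.92],1],[[-0.36,0.1,0],[0,0,0.92],1],[[-0.34,0.15,0],[0,0,0.92],1]]'

```text
time_s: 1.6
ee_pos: [0.3764, 0.1345, 0.2506]
tcp_rot: [-180.0, 0.0, 62.8]
wrist_force: [0.2, 0.3, 0.2]
finger_gap: 0.0953
grip_force: 0.0
```

Emit:
send_rows --plan '[[[-0.32,0.19,0],[0,0,0.92],1],[[-0.29,0.23,0],[0,0,0.92],1],[[-0.25,0.27,0],[0,0,0.92],1],[[-0.21,0.3,0],[0,0,0.92],1],[[-0.17,0.33,0],[0,0,0.92],1],[[-0.12,0.35,0],[0,0,0.92],1],[[-0.07,0.37,0],[0,0,0.91],1],[[-0.01,0.37,0],[0,0,0.92],1]]'

```text
time_s: 2.6
ee_pos: [0.3996, -0.1609, 0.2504]
tcp_rot: [-180.0, 0.0, -0.4]
wrist_force: [0.7, 0.0, -0.8]
finger_gap: 0.095
grip_force: 0.0
```

Emit:
send_rows --plan '[[[0.03,0.02,0.21],[0,0.87,0],1],[[0.01,0.02,0.21],[0,0.87,0],1],[[-0.02,0.02,0.21],[0,0.87,0],1],[[-0.05,0.02,0.2],[0,0.87,0],1],[[-0.07,0.02,0.19],[0,0.88,0],1],[[-0.09,0.03,0.19],[0,0.87,0],1]]'

```text
time_s: 3.35
ee_pos: [0.421, -0.1729, 0.127]
tcp_rot: [179.9, -45.2, -0.0]
wrist_force: [-0.4, 1.1, 0.4]
finger_gap: 0.095
grip_force: 0.0
```

```bash
python3 -c "
from h import *
show()"
```

```text
3.35 q [-55.1 -50.4 150.6  43.1  58.2  18.6] p [ 0.421  -0.1729  0.127 ] rot [179.9 -45.2  -0. ] F [-0.4  1.1  0.4] gap 0.095 gf 0.0
```

Emit:
send_rows --plan '[[[0,0,0.3],[0,0,0],1],[[0,0,0.3],[0,0,0],1],[[0,0,0.3],[0,0,0],1],[[0,0,0.2],[0,0,0],1],[[0,0,0.1],[0,0,0],1],[[0,0,0],[0,0,0],1]]'

```text
time_s: 4.1
ee_pos: [0.5053, -0.1721, 0.0412]
tcp_rot: [-179.9, -44.8, -0.2]
wrist_force: [-1.2, 0.1, 0.2]
finger_gap: 0.0954
grip_force: 0.0
```

Run:
```python
from h import *
show()
c,W=cap('scene'); cv2.imwrite('pics/s1.png',cv2.resize(c['image'][150:330,190:430],(800,600)))
```

```text
4.1 q [-42.  -23.5 145.5  55.6  34.9   7.3] p [ 0.5053 -0.1721  0.0412] rot [-179.9  -44.8   -0.2] F [-1.2  0.1  0.2] gap 0.0954 gf 0.0
```

View pics/s1.png

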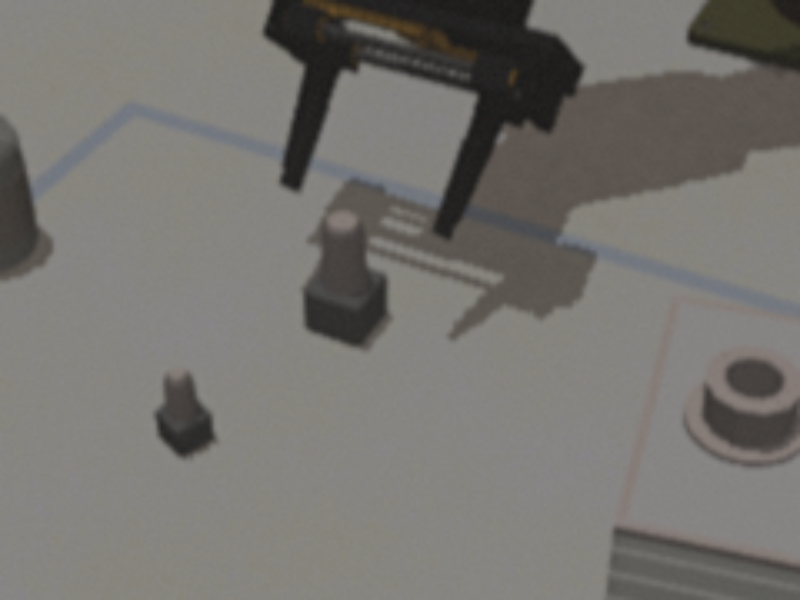

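The fingertips show at crop (290,185) and (445,235), and the shank at (343,250). The fingers look short of the shank, so I'll check by projecting the TCP.

Run:
```python
from h import *
show()
c,W=cap('scene')
pts=np.array([[.5053,-.1721,.0412],[.5053,-.1721+.0475,.0412],[.5053,-.1721-.0475,.0412],[.498,-.173,.077],[.498,-.173,.05]])
print(((cv2.projectPoints(pts,np.array(c['rvec']),np.array(c['tvec']),c['K'],c['dist_coeffs'])[0].reshape(-1,2)-[190,150])*[800/240,600/180]).round())
for u,v in ((290,183),(445,230),(343,220)): print(W[round(150+v*.3),round(190+u*.3)].round(4))
```

```text
4.15 q [-42.1 -23.5 145.5  55.6  34.9   7.3] p [ 0.5054 -0.1724  0.0419] rot [-1.799e+02 -4.490e+01 -1.000e-01] F [-0.2 -0.2  0.1] gap 0.0953 gf 0.0
[[340. 276.]
 [413. 300.]
 [269. 252.]
 [342. 219.]
 [344. 256.]]
[ 0.478  -0.2196  0.0735]
[ 0.4706 -0.1206  0.0687]
[ 0.4979 -0.1725  0.0765]
```

Run:
```python
from h import *
show()
c,W=cap('scene'); t,V=cap('top'); 
a=cv2.resize(c['image'][180:260,240:340],(500,400),interpolation=cv2.INTER_CUBIC)
b=cv2.resize(t['image'][240:340,320:420],(300,300),interpolation=cv2.INTER_CUBIC)
im=np.zeros((400,800,3),np.uint8); im[:,:500]=a; im[:300,500:]=b
cv2.imwrite('pics/s2.png',cv2.convertScaleAbs(im,alpha=1.7))
for X,n in((W,'scene'),(V,'top')):
    m=(abs(X[...,0]-.45)<.1)&(abs(X[...,1]+.172)<.1)&(X[...,2]>.035)&~((np.hypot(X[...,0]-.498,X[...,1]+.173)<.02))
    p=X[m]; R_=pose_t([0,0,0],45)[1].as_matrix(); q=(p-[.5054,-.1724,.0419])@R_
    print(n,len(q)); print(q[np.argsort(-q[:,2])[:12]].round(3))
```

```text
4.2 q [-42.1 -23.6 145.5  55.6  34.9   7.3] p [ 0.5055 -0.1728  0.0424] rot [-1.80e+02 -4.49e+01 -1.00e-01] F [-0.2  0.6  0.1] gap 0.0956 gf 0.0
scene 4660
[[-0.004  0.048 -0.041]
 [ 0.005  0.048 -0.041]
 [-0.005 -0.051 -0.041]
 [ 0.005 -0.05  -0.041]
 [ 0.012  0.05  -0.041]
 [ 0.011 -0.048 -0.041]
 [-0.006  0.047 -0.042]
 [ 0.002 -0.051 -0.042]
 [ 0.012 -0.05  -0.042]
 [-0.008 -0.051 -0.042]
 [-0.001  0.049 -0.042]
 [ 0.009  0.049 -0.042]]
top 5612
[[-0.018 -0.016 -0.009]
 [ 0.006  0.049 -0.037]
 [ 0.011  0.05  -0.04 ]
 [ 0.01  -0.047 -0.041]
 [ 0.012  0.052 -0.041]
 [ 0.009 -0.048 -0.042]
 [ 0.011  0.052 -0.042]
 [ 0.012 -0.049 -0.043]
 [-0.005  0.048 -0.043]
 [ 0.012  0.05  -0.043]
 [ 0.011 -0.049 -0.043]
 [ 0.011  0.05  -0.044]]
```

View pics/s2.png

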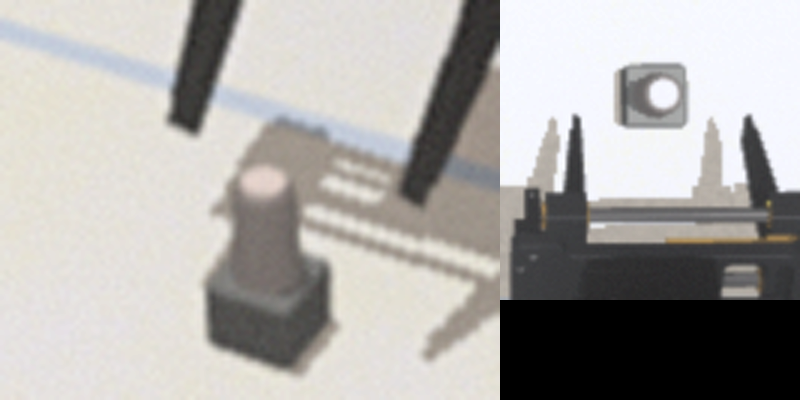

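Both cameras put the real fingertips about 41 mm behind the reported TCP along the tool axis, and the result is steady over time. Even if the report were right, going 41 mm further still clears the bench. So I'll advance 40 mm and check again.

Emit:
send_rows --plan '[[[0,0,0.2],[0,0,0],1],[[0,0,0.15],[0,0,0],1],[[0,0,0.05],[0,0,0],1],[[0,0,0],[0,0,0],1]]'

```text
time_s: 4.8
ee_pos: [0.534, -0.173, 0.0144]
tcp_rot: [180.0, -45.0, -0.1]
wrist_force: [0.1, -0.4, 0.4]
finger_gap: 0.0955
grip_force: 0.0
```

```bash
cat >> h.py <<'E'
def tips():
    "visible finger ends in the reported tool frame"
    p0,r=now(); 
    for n in('scene','top'):
        c,X=cap(n); q=(X.reshape(-1,3)-p0)@r.as_matrix(); g=manip.observe()['finger_gap']/2
        m=(abs(q[:,0])<.014)&(abs(abs(q[:,1])-g-.003)<.006)&(q[:,2]>-.09)&(q[:,2]<.02)&(X.reshape(-1,3)[:,2]>.008)
        k=q[m]; 
        for s in(1,-1):
            kk=k[k[:,1]*s>0]; print(n,s,len(kk),'tip z',np.sort(kk[:,2])[-8:].round(3),'x',np.median(kk[:,0]).round(4) if len(kk) else '')
E
python3 - <<'E'
from h import *
show(); tips()
E
```

```text
4.8 q [-38.9 -14.7 142.8  63.8  29.6  -0.2] p [ 0.534  -0.173   0.0144] rot [ 1.8e+02 -4.5e+01 -1.0e-01] F [ 0.1 -0.4  0.4] gap 0.0955 gf 0.0
scene 1 206 tip z [-0.043 -0.043 -0.042 -0.042 -0.042 -0.042 -0.041 -0.041] x 0.0067
scene -1 168 tip z [-0.043 -0.042 -0.042 -0.042 -0.041 -0.041 -0.041 -0.041] x 0.0096
top 1 126 tip z [-0.045 -0.043 -0.043 -0.042 -0.042 -0.041 -0.04   0.018] x 0.0102
top -1 86 tip z [-0.047 -0.046 -0.046 -0.045 -0.044 -0.043 -0.042 -0.041] x 0.011
```

Same 41 mm offset again, so it's a constant tool-length error and I'll correct for it. Closing on the shank.

Emit:
send_rows --plan '[[[0,0,0],[0,0,0],0.4],[[0,0,0],[0,0,0],0.4],[[0,0,0],[0,0,0],0.1],[[0,0,0],[0,0,0],0.1],[[0,0,0],[0,0,0],0.1],[[0,0,0],[0,0,0],0.1],[[0,0,0],[0,0,0],0.1]]'

```text
time_s: 5.78
ee_pos: [0.534, -0.173, 0.0142]
tcp_rot: [-180.0, -44.9, -0.1]
wrist_force: [-0.5, -0.5, 0.4]
finger_gap: 0.0307
grip_force: 0.0
```

Run:
```python
from h import *
show()
p,r=now(); Z=np.array([0,0,1.])
# lift then rotate to t=-45 with shank point at (.60,-.10,.15)
off=.041+.011
def tgt(pt,t): P,Q=pose_t(pt,t,0,off); return P,Q
a,Qa=tgt([.50,-.173,.11],45)
b,Qb=tgt([.61,-.10,.16],-45)
plan((p,r),[(a,Qa,3,.1),(b,Qb,11,.1)])
```

```text
5.78 q [-38.9 -14.7 142.8  63.8  29.5  -0.2] p [ 0.534  -0.173   0.0142] rot [-1.80e+02 -4.49e+01 -1.00e-01] F [-0.5 -0.5  0.4] gap 0.0307 gf 0.0
[ [[0.15, 0.0, -0.13], [0.0, 0.0, 0.0], 0.1],
[[0.14, 0.0, -0.13], [0.0, 0.0, 0.0], 0.1],
[[0.15, 0.0, -0.14], [0.01, 0.01, -0.01], 0.1],
[[0.06, -0.07, -0.01], [0.0, -0.95, 0.0], 0.1],
[[0.05, -0.07, -0.02], [0.0, -0.95, 0.0], 0.1],
[[0.05, -0.07, -0.02], [0.0, -0.95, 0.0], 0.1],
[[0.05, -0.06, -0.03], [0.0, -0.95, 0.0], 0.1],
[[0.04, -0.07, -0.04], [0.0, -0.95, 0.0], 0.1],
[[0.04, -0.06, -0.04], [0.0, -0.95, 0.0], 0.1],
[[0.03, -0.07, -0.05], [0.0, -0.96, 0.0], 0.1],
[[0.02, -0.06, -0.05], [0.0, -0.95, 0.0], 0.1],
[[0.02, -0.07, -0.05], [0.0, -0.96, 0.0], 0.1] ]
[ [[0.01, -0.06, -0.05], [0.0, -0.95, 0.0], 0.1],
[[-0.01, -0.07, -0.06], [0.0, -0.96, 0.0], 0.1] ]
end [ 0.573  -0.1     0.1234] [-180.   45.    0.] maxs 0.20518284528683192 0.96
```

Emit:
send_rows --plan '[[[0,0,0],[0,0,0],0],[[0,0,0],[0,0,0],0],[[0,0,0],[0,0,0],0],[[0,0,0],[0,0,0],0]]'

```text
time_s: 6.28
ee_pos: [0.534, -0.173, 0.0142]
tcp_rot: [180.0, -44.9, -0.1]
wrist_force: [0.1, -0.8, -0.0]
finger_gap: 0.0258
grip_force: 29.9
```

Emit:
send_rows --plan '[[[0.05,0,-0.05],[0,0,0],0],[[0.1,0,-0.1],[0,0,0],0],[[0.14,0,-0.13],[0,0,0],0],[[0.15,0,-0.13],[0,0,0],0]]'

```text
time_s: 6.78
ee_pos: [0.5359, -0.1728, 0.0748]
tcp_rot: [-180.0, -44.9, -0.1]
wrist_force: [0.5, 0.6, -0.8]
finger_gap: 0.026
grip_force: 29.9
```

Run:
```python
from h import *
show()
c,W=cap('scene'); cv2.imwrite('pics/s3.png',cv2.convertScaleAbs(cv2.resize(c['image'][150:330,190:430],(640,480)),alpha=1.5))
```

```text
6.78 q [-38.6 -22.8 141.3  50.9  34.6  15.2] p [ 0.5359 -0.1728  0.0748] rot [-1.80e+02 -4.49e+01 -1.00e-01] F [ 0.5  0.6 -0.8] gap 0.026 gf 29.9
```

View pics/s3.png

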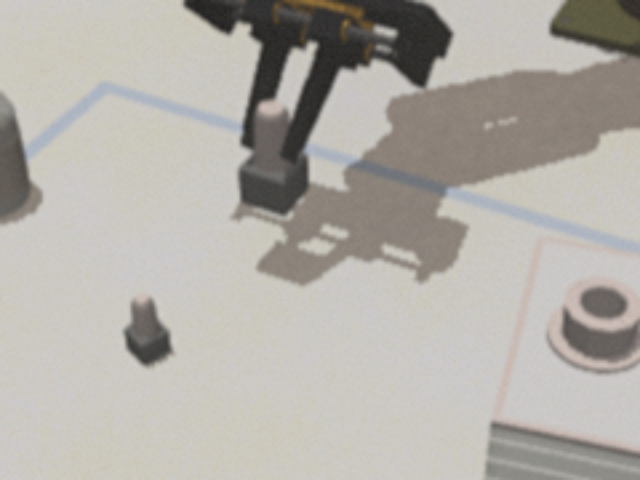

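The stopper is lifted, with its knob at (275,185) clear of the bench. Before choosing where to lay it down I'll fit a quick kinematic model to check the joint limits.

```bash
cat > kin.py <<'E'
import numpy as np
from scipy.optimize import least_squares
from scipy.spatial.transform import Rotation as R
D=[([63.22,7.136,94.632,0,78.35,-4.733],[.2437,.6018,.1745],[180,0,157.95]),
([-55.1,-50.4,150.6,43.1,58.2,18.6],[.421,-.1729,.127],[179.9,-45.2,0]),
([-42.1,-23.6,145.5,55.6,34.9,7.3],[.5055,-.1726,.042],[-179.9,-44.9,-.1]),
([-38.9,-14.7,142.8,63.8,29.5,-.2],[.534,-.173,.0142],[-180,-44.9,-.1]),
([-38.6,-22.8,141.3,50.9,34.6,15.2],[.5359,-.1728,.0748],[-180,-44.9,-.1])]
def fk(q,x):
    h,a0,L1,e,L2,w,L3,wy=x
    e_=lambda a,d:R.from_euler(a,d,degrees=True)
    A=e_('z',q[0]); B=A*e_('y',q[1]); C=B*e_('y',q[2]); Dd=C*e_('z',q[3]); E=Dd*e_('y',q[4]); F=E*e_('z',q[5])
    p=np.array([0,0,h])+A.apply([a0,wy,0])+B.apply([0,0,L1])+C.apply([e,0,L2])+E.apply([w,0,L3])
    return p,F
if __name__=='__main__':
    for q,p,r in D:
        F=fk(q,[0]*8)[1]; print((F.inv()*R.from_euler('xyz',r,degrees=True)).as_euler('xyz',degrees=True).round(1))
    f=lambda x:np.concatenate([fk(q,x)[0]-p for q,p,r in D])
    s=least_squares(f,[.3,0,.4,0,.4,0,.2,.05]); print(s.x.round(4),abs(s.fun).max()); np.save('kin.npy',s.x)
E
python3 kin.py
```

```text
[-0.1 -0.  90. ]
[ 0.1 -0.  90. ]
[ 0.1 -0.  90.1]
[ 0. -0. 90.]
[-0.1 -0.1 90.1]
[0.2219 0.0009 0.4525 0.0421 0.6139 0.0016 0.3304 0.0535] 0.0008362419177252722
```

```bash
cat >> kin.py <<'E'
x0=np.load('kin.npy')
lo=np.array([-149.61,-58.7,1.44,-77.14,18.33,-166.67]);hi=np.array([149.61,133.49,155.28,257.14,153.61,166.67])
T90=R.from_euler('z',90,degrees=True)
def ik(P,Q,q0):
    def f(q):
        p,F=fk(q,x0); return np.r_[(p-P)*10,((F*T90).inv()*Q).as_rotvec()]
    s=least_squares(f,np.clip(q0,lo+.1,hi-.1),bounds=(lo,hi),x_scale=30.); return s.x,np.abs(s.fun).max()
E
python3 - <<'E'
from kin import *
from h import pose_t
q0=[-20,0,120,30,45,60]
for lab,pt,ts in (('lay',[.61,-.10,.022],(-45,)),('lay2',[.66,-.08,.022],(-45,)),('lay3',[.56,-.10,.022],(-45,)),('reg',[.57,-.10,.022],(60,45,35)),('reg2',[.62,-.08,.022],(60,45,35)),('reg3',[.52,-.1,.022],(60,45,35)),('neck',[.546,.079,.16],(-30,-45,-55)),('neck2',[.546,.079,.125],(-30,-45,-55,0))):
  for psi in (0,-12):
    for t in ts:
        P,Q=pose_t(pt,t,psi,.053)
        b=min((ik(P,Q,s) for s in (q0,[-20,20,100,0,80,70],[-10,30,90,0,120,90],[-20,-20,140,60,30,0])),key=lambda z:z[1])
        print(lab,psi,t,b[0].round(0),b[1].round(4))
E
```

```text
lay 0 -45 [-11.  42.  78.  -8. 104.  80.] 0.0
lay -12 -45 [-14.  42.  78.  -1. 105.  88.] 0.0
lay2 0 -45 [ -9.  47.  70.  -7. 108.  82.] 0.0
lay2 -12 -45 [-12.  47.  70.   0. 108.  90.] 0.0
lay3 0 -45 [-12.  36.  86.  -8. 101.  80.] 0.0
lay3 -12 -45 [-15.  37.  86.  -2. 102.  88.] 0.0
reg 0 60 [-26.   0. 143. 130.  30. -58.] 0.0
reg 0 45 [-24.  -4. 138.  78.  18.  -5.] 0.02
reg 0 35 [-21.  -3. 133.  35.  21.  39.] 0.0
reg -12 60 [-18.  -0. 143. 168.  23. -81.] 0.0
reg -12 45 [-25.  -4. 138.  80.  18.   0.] 0.1571
reg -12 35 [-17.  -3. 132.  10.  18.  77.] 0.0305
reg2 0 60 [-20.   5. 137. 139.  27. -63.] 0.0
reg2 0 45 [-21.   2. 132.  79.  18.  -4.] 0.0623
reg2 0 35 [-17.   2. 127.  30.  19.  48.] 0.0
reg2 -12 60 [-12.   5. 137. 179.  23. -89.] 0.0
reg2 -12 45 [-15.   2. 126.  16.  18.  73.] 0.1881
reg2 -12 35 [-12.   3. 126.   1.  18.  89.] 0.0355
reg3 0 60 [-30.  -6. 149. 123.  32. -54.] 0.0
reg3 0 45 [-26. -11. 144.  74.  19.  -3.] 0.0
reg3 0 35 [-24. -10. 139.  37.  23.  36.] 0.0
reg3 -12 60 [-21.  -8. 150. 161.  23. -76.] 0.0
reg3 -12 45 [-27. -11. 144.  73.  18.   7.] 0.1266
reg3 -12 35 [-19. -11. 139.  14.  18.  71.] 0.0152
neck 0 -30 [ 2. 16. 94.  1. 99. 92.] 0.0
neck 0 -45 [  2.  25.  87.   2. 112.  92.] 0.0
neck 0 -55 [  2.  31.  83.   2. 121.  92.] 0.0
neck -12 -30 [ -0.  16.  95.   6.  99. 101.] 0.0
neck -12 -45 [ -1.  25.  88.   8. 111. 101.] 0.0
neck -12 -55 [ -2.  30.  85.  10. 119. 101.] 0.0
neck2 0 -30 [ 2. 18. 95.  1. 96. 92.] 0.0
neck2 0 -45 [  2.  28.  88.   1. 109.  92.] 0.0
neck2 0 -55 [  2.  33.  84.   2. 118.  92.] 0.0
neck2 0 0 [  3.  -0. 113.  -0.  68.  93.] 0.0
neck2 -12 -30 [ -0.  18.  96.   6.  95. 101.] 0.0
neck2 -12 -45 [ -1.  27.  89.   8. 108. 100.] 0.0
neck2 -12 -55 [ -2.  32.  85.  10. 117. 100.] 0.0
neck2 -12 0 [  3.  -0. 113.  -0.  68. 105.] 0.0
```

Run:
```python
from h import *
off=.052
b,Qb=pose_t([.58,-.10,.17],-45,0,off); c,Qc=pose_t([.59,-.10,.06],-45,0,off)
plan(now(),[(b,Qb,11,0),(c,Qc,4,0)])
```

```text
[ [[0.04, -0.07, -0.03], [0.0, -0.95, 0.0], 0],
[[0.03, -0.07, -0.04], [0.0, -0.95, 0.0], 0],
[[0.03, -0.07, -0.04], [0.0, -0.95, 0.0], 0],
[[0.02, -0.07, -0.04], [0.0, -0.96, 0.0], 0],
[[0.02, -0.07, -0.05], [0.0, -0.95, 0.0], 0],
[[0.01, -0.06, -0.05], [0.0, -0.96, 0.0], 0],
[[0.0, -0.07, -0.05], [0.0, -0.95, 0.0], 0],
[[-0.01, -0.06, -0.05], [0.0, -0.96, -0.01], 0],
[[-0.01, -0.07, -0.05], [0.0, -0.95, 0.0], 0],
[[-0.02, -0.06, -0.05], [0.0, -0.96, -0.01], 0],
[[-0.03, -0.07, -0.04], [0.01, -0.95, 0.0], 0],
[[0.21, 0.0, 0.18], [0.0, 0.0, 0.0], 0] ]
[ [[0.21, 0.0, 0.18], [0.0, 0.0, 0.0], 0],
[[0.22, 0.0, 0.17], [0.0, 0.0, 0.0], 0],
[[0.21, 0.0, 0.18], [0.0, 0.0, 0.0], 0] ]
end [ 0.553  -0.1     0.0234] [180.  45.  -0.] maxs 0.2780287754891569 0.96
```

Emit:
send_rows --plan '[[[0.04,-0.07,-0.03],[0,-0.95,0],0],[[0.03,-0.07,-0.04],[0,-0.95,0],0],[[0.03,-0.07,-0.04],[0,-0.95,0],0],[[0.02,-0.07,-0.04],[0,-0.96,0],0],[[0.02,-0.07,-0.05],[0,-0.95,0],0],[[0.01,-0.06,-0.05],[0,-0.96,0],0],[[0,-0.07,-0.05],[0,-0.95,0],0],[[-0.01,-0.06,-0.05],[0,-0.96,0],0],[[-0.01,-0.07,-0.05],[0,-0.95,0],0],[[-0.02,-0.06,-0.05],[0,-0.96,0],0],[[-0.03,-0.07,-0.04],[0,-0.95,0],0]]'

```text
time_s: 8.2
ee_pos: [0.5411, -0.0987, 0.1286]
tcp_rot: [-179.7, 44.0, 0.4]
wrist_force: [-0.7, 0.3, -1.1]
finger_gap: 0.0259
grip_force: 29.9
```

Emit:
send_rows --plan '[[[0.21,0,0.18],[0,0,0],0],[[0.21,0,0.18],[0,0,0],0],[[0.22,0,0.17],[0,0,0],0],[[0.21,0,0.18],[0,0,0],0],[[0,0,0],[0,0,0],0]]'

```text
time_s: 8.82
ee_pos: [0.5501, -0.0982, 0.0156]
tcp_rot: [-179.6, 44.1, 0.4]
wrist_force: [-1.1, -0.4, -1.4]
finger_gap: 0.026
grip_force: 29.9
```

Run:
```python
from h import *
show()
c,W=cap('scene'); cv2.imwrite('pics/s4.png',cv2.convertScaleAbs(cv2.resize(c['image'][150:330,230:470],(640,480)),alpha=1.5))
np.save('s4.npy',W); t,V=cap('top'); np.save('t4.npy',V)
img=c['image'].mean(2)
m=(W[...,1]>-.15)&(W[...,1]<-.05)&(W[...,0]>.5)&(W[...,0]<.7)&(W[...,2]>.01)&(W[...,2]<.1)
v,u=np.nonzero(m); print(u.min(),u.max(),v.min(),v.max())
```

```text
8.82 q [-11.1  36.5  82.4  -7.8 104.6  79.7] p [ 0.5501 -0.0982  0.0156] rot [-179.6   44.1    0.4] F [-1.1 -0.4 -1.4] gap 0.026 gf 29.9
293 328 240 290
```

View pics/s4.png

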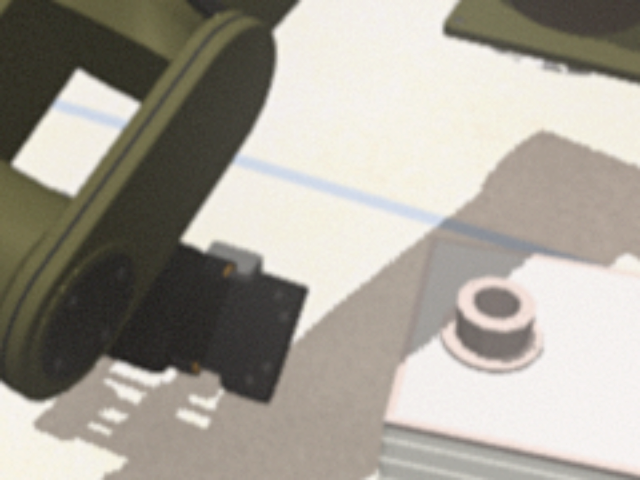

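The arm hides the stopper from this camera. By the numbers the shank is at a height of about 53 mm and level within 1°. I'll lower it gently onto the bench.

Emit:
send_rows --plan '[[[0.07,0,0.07],[0,-0.1,0],0],[[0.07,0,0.07],[0,0,0],0],[[0.05,0,0.05],[0,0,0],0],[[0.02,0,0.02],[0,0,0],0],[[0,0,0],[0,0,0],0]]'

```text
time_s: 9.55
ee_pos: [0.5529, -0.0983, -0.0114]
tcp_rot: [-179.7, 44.7, 0.4]
wrist_force: [0.1, 0.5, -1.3]
finger_gap: 0.0256
grip_force: 29.9
```

Emit:
send_rows --plan '[[[0.01,0,0.01],[0,0,0],0],[[0.01,0,0.01],[0,0,0],0],[[0,0,0],[0,0,0],0]]'

```text
time_s: 9.93
ee_pos: [0.553, -0.0983, -0.014]
tcp_rot: [-179.7, 44.6, 0.4]
wrist_force: [-0.1, -0.6, -1.0]
finger_gap: 0.0257
grip_force: 29.9
```

Emit:
send_rows --plan '[[[0.01,0,0.01],[0,0,0],0],[[0.01,0,0.01],[0,0,0],0],[[0,0,0],[0,0,0],0]]'

```text
time_s: 10.3
ee_pos: [0.5531, -0.0983, -0.0165]
tcp_rot: [-179.7, 44.7, 0.4]
wrist_force: [0.0, 0.4, 2.7]
finger_gap: 0.0258
grip_force: 29.9
```

Emit:
send_rows --plan '[[[0.01,0,0.01],[0,0,0],0],[[0,0,0],[0,0,0],0]]'

```text
time_s: 10.55
ee_pos: [0.5534, -0.0983, -0.0167]
tcp_rot: [-179.7, 44.7, 0.3]
wrist_force: [0.9, 0.7, 6.3]
finger_gap: 0.0258
grip_force: 29.8
```

Contact at the expected height. I'll open and back out along the tool axis.

Emit:
send_rows --plan '[[[0,0,0],[0,0,0],0.8],[[0,0,0],[0,0,0],0.8],[[0,0,0],[0,0,0],0.8],[[0,0,0],[0,0,0],0.8],[[0,0,0],[0,0,0],0.8],[[0,0,-0.2],[0,0,0],0.8],[[0,0,-0.4],[0,0,0],0.8],[[0,0,-0.5],[0,0,0],0.8],[[0,0,-0.5],[0,0,0],0.8]]'

```text
time_s: 11.68
ee_pos: [0.6662, -0.0985, 0.0966]
tcp_rot: [-179.7, 44.7, 0.4]
wrist_force: [-0.9, -0.2, -0.4]
finger_gap: 0.0759
grip_force: 0.0
```

Run:
```python
from h import *
show()
b,Qb=pose_t([.55,-.10,.20],30,0,.052)
plan(now(),[(b,Qb,9,1)])
```

```text
11.68 q [ -9.7  45.8  59.8  -7.6 118.4  79.2] p [ 0.6662 -0.0985  0.0966] rot [-179.7   44.7    0.4] F [-0.9 -0.2 -0.4] gap 0.0759 gf 0.0
[ [[-0.12, 0.0, 0.02], [0.0, 0.97, 0.0], 1],
[[-0.12, 0.0, 0.01], [0.0, 0.96, 0.0], 1],
[[-0.12, 0.0, -0.01], [0.0, 0.97, 0.0], 1],
[[-0.12, 0.0, -0.03], [0.0, 0.96, 0.0], 1],
[[-0.11, 0.0, -0.04], [-0.01, 0.97, 0.0], 1],
[[-0.1, 0.0, -0.06], [-0.01, 0.96, 0.0], 1],
[[-0.09, 0.0, -0.07], [0.0, 0.97, 0.0], 1],
[[-0.08, 0.01, -0.09], [-0.01, 0.96, 0.01], 1],
[[-0.08, 0.0, -0.09], [0.0, 0.97, 0.0], 1] ]
end [ 0.5757 -0.0998  0.1545] [-180.  -30.    0.] maxs 0.12369316876852982 0.97
```

Emit:
send_rows --plan '[[[-0.12,0,0.02],[0,0.97,0],1],[[-0.12,0,0.01],[0,0.96,0],1],[[-0.12,0,-0.01],[0,0.97,0],1],[[-0.12,0,-0.03],[0,0.96,0],1],[[-0.11,0,-0.04],[0,0.97,0],1],[[-0.1,0,-0.06],[0,0.96,0],1],[[-0.09,0,-0.07],[0,0.97,0],1],[[-0.08,0,-0.09],[0,0.96,0],1],[[-0.08,0,-0.09],[0,0.97,0],1],[[0,0,0],[0,0,0],1]]'

```text
time_s: 12.92
ee_pos: [0.5708, -0.0981, 0.1499]
tcp_rot: [-179.6, -29.8, -0.1]
wrist_force: [-0.6, 0.2, 0.2]
finger_gap: 0.095
grip_force: 0.0
```

Run:
```python
from h import *
show()
c,W=cap('scene'); cv2.imwrite('pics/s5.png',cv2.convertScaleAbs(cv2.resize(c['image'][150:330,230:470],(640,480)),alpha=1.5))
t,V=cap('top')
def rect(p,l):
    r=cv2.minAreaRect((p[:,:2]*1000).astype(np.float32)); print(l,len(p),np.round(r[0],1),np.round(r[1],1),round(r[2],1),'z',np.nanpercentile(p[:,2],[5,50,95]).round(4), 'lo',p.min(0).round(3),'hi',p.max(0).round(3))
for X,n in((W,'scene'),(V,'top')):
    m=(X[...,0]>.5)&(X[...,0]<.68)&(X[...,1]>-.15)&(X[...,1]<-.05)
    rect(X[m&(X[...,2]>.0345)&(X[...,2]<.043)],n+' knobtop'); p=X[m&(X[...,2]>.022)&(X[...,2]<.06)&(X[...,0]>.593)]; rect(p,n+' shank')
    tp=p[p[:,2]>.024]; print(np.polyfit(tp[:,0],tp[:,1],1))
tips()
```

```text
12.93 q [-21.2 -21.3 127.   14.6  47.2  61.4] p [ 0.5708 -0.0981  0.1499] rot [-1.796e+02 -2.980e+01 -1.000e-01] F [-0.6  0.2  0.2] gap 0.095 gf 0.0
scene knobtop 270 [560.9 -97.9] [45.3 38.4] 2.4 z [0.0355 0.0379 0.0395] lo [ 0.538 -0.117  0.035] hi [ 0.584 -0.079  0.04 ]
scene shank 148 [604.7 -97.9] [24.4 23.3] 89.5 z [0.0232 0.0283 0.0321] lo [ 0.593 -0.11   0.022] hi [ 0.616 -0.086  0.033]
[-0.08023221 -0.04814634]
top knobtop 252 [568.5 -98.9] [36.7 59. ] 89.4 z [0.0351 0.0378 0.0411] lo [ 0.539 -0.117  0.035] hi [ 0.598 -0.08   0.043]
top shank 136 [603.7 -98.6] [24.2 21.4] 89.9 z [0.0239 0.0293 0.0332] lo [ 0.593 -0.111  0.022] hi [ 0.614 -0.086  0.036]
[-0.03262627 -0.07864149]
scene 1 313 tip z [-0.042 -0.042 -0.041 -0.041 -0.041 -0.041 -0.041 -0.041] x 0.0075
scene -1 240 tip z [-0.042 -0.042 -0.042 -0.042 -0.041 -0.041 -0.041 -0.041] x 0.0097
top 1 88 tip z [-0.047 -0.044 -0.044 -0.044 -0.043 -0.043 -0.043 -0.042] x 0.0116
top -1 54 tip z [-0.049 -0.049 -0.044 -0.044 -0.044 -0.043 -0.04  -0.039] x 0.0123
```

View pics/s5.png

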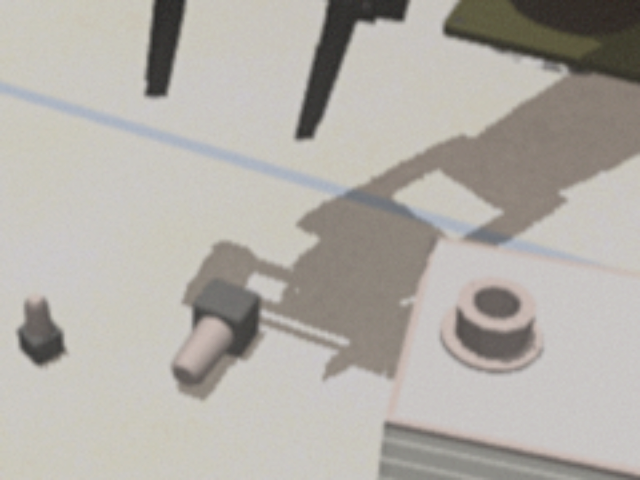

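The stopper lies cleanly on a knob side at (225,330), tip outward. That's origin x≈0.5385, y≈-0.098, yaw ≈0. Next is the knob grasp at a 30° tilt.

Run:
```python
from h import *
from kin import ik
P,Q=pose_t([.5505,-.098,.021],30,0,.052); A=P-.10*Q.as_matrix()[:,2]
print(ik(P,Q,manip.observe()['q']))
plan(now(),[(A,Q,3,1),(P,Q,6,1)])
```

```text
(array([-20.75016038,  -4.94495981, 132.80728841,  24.0610756 ,
        25.75297321,  49.92689529]), np.float64(2.286368205872691e-09))
[ [[-0.3, 0.0, 0.18], [-0.01, -0.01, 0.0], 1],
[[-0.3, -0.01, 0.19], [-0.01, 0.0, 0.0], 1],
[[-0.3, 0.0, 0.18], [-0.01, -0.01, 0.01], 1],
[[0.0, 0.0, 0.17], [0.0, 0.0, 0.0], 1],
[[0.0, 0.0, 0.17], [0.0, 0.0, 0.0], 1],
[[0.0, 0.0, 0.17], [0.0, 0.0, 0.0], 1],
[[0.0, 0.0, 0.16], [0.0, 0.0, 0.0], 1],
[[0.0, 0.0, 0.17], [0.0, 0.0, 0.0], 1],
[[0.0, 0.0, 0.16], [0.0, 0.0, 0.0], 1] ]
end [ 0.5764 -0.0984 -0.024 ] [180. -30.  -0.] maxs 0.3552463933666322 0.01
```

Emit:
send_rows --plan '[[[-0.3,0,0.18],[-0.02,0,0],1],[[-0.3,0,0.19],[-0.02,-0.02,0],1],[[-0.3,0,0.18],[0,0,0],1],[[0,0,0.2],[0,0,0],1],[[0,0,0.2],[0,0,0],1],[[0,0,0.2],[0,0,0],1],[[0,0,0.2],[0,0,0],1],[[0,0,0.1],[0,0,0],1],[[0,0,0],[0,0,0],1]]'

```text
time_s: 14.25
ee_pos: [0.57, -0.0989, -0.0177]
tcp_rot: [180.0, -29.8, 0.0]
wrist_force: [-0.4, 0.0, 0.7]
finger_gap: 0.095
grip_force: 0.0
```

Emit:
send_rows --plan '[[[0.02,0,0.09],[0,0,0],1],[[0,0,0],[0,0,0],0],[[0,0,0],[0,0,0],0],[[0,0,0],[0,0,0],0],[[0,0,0],[0,0,0],0],[[0,0,0],[0,0,0],0],[[0,0,0],[0,0,0],0],[[0,0,0],[0,0,0],0]]'

```text
time_s: 15.25
ee_pos: [0.5756, -0.099, -0.0241]
tcp_rot: [179.9, -29.9, 0.0]
wrist_force: [-0.1, 0.9, 0.9]
finger_gap: 0.0379
grip_force: 30.0
```

Emit:
send_rows --plan '[[[0,0,0],[0,0,0],0],[[0,0,0],[0,0,0],0]]'

```text
time_s: 15.5
ee_pos: [0.5756, -0.099, -0.0241]
tcp_rot: [179.9, -29.9, 0.0]
wrist_force: [-0.6, 1.2, 0.8]
finger_gap: 0.0379
grip_force: 30.0
```

Run:
```python
from h import *
from kin import ik
B,Qb=pose_t([.55,-.098,.11],30,0,.052); C,Qc=pose_t([.5468,.0794,.215],-60,0,.052)
print(ik(C,Qc,[3,25,90,0,120,92]))
plan(now(),[(B,Qb,3,0),(C,Qc,12,0)])
```

```text
(array([  1.88349631,  30.74660637,  80.11680692,   2.10210014,
       129.10429773,  92.26822702]), np.float64(1.1524114995609125e-13))
[ [[0.15, 0.0, -0.26], [0.0, 0.0, 0.0], 0],
[[0.15, 0.0, -0.25], [0.0, 0.01, 0.0], 0],
[[0.15, -0.01, -0.26], [0.01, 0.0, 0.0], 0],
[[0.0, -0.15, -0.12], [0.0, -0.87, 0.0], 0],
[[-0.02, -0.15, -0.12], [0.0, -0.87, 0.0], 0],
[[-0.03, -0.15, -0.12], [0.0, -0.87, 0.0], 0],
[[-0.05, -0.15, -0.11], [0.0, -0.87, 0.0], 0],
[[-0.06, -0.15, -0.1], [0.0, -0.87, 0.0], 0],
[[-0.07, -0.15, -0.09], [0.0, -0.87, 0.0], 0],
[[-0.09, -0.15, -0.08], [0.0, -0.87, 0.0], 0],
[[-0.1, -0.14, -0.07], [0.0, -0.88, 0.0], 0],
[[-0.11, -0.15, -0.06], [0.0, -0.87, 0.0], 0] ]
[ [[-0.11, -0.14, -0.05], [0.0, -0.88, 0.0], 0],
[[-0.12, -0.15, -0.03], [0.0, -0.87, 0.0], 0],
[[-0.12, -0.14, -0.01], [0.0, -0.88, 0.0], 0] ]
end [0.5012 0.0791 0.1891] [-180.   60.    0.] maxs 0.3003331483536241 0.88
```

Emit:
send_rows --plan '[[[0.15,0,-0.26],[0,0,0],0],[[0.15,0,-0.25],[0,0,0],0],[[0.15,0,-0.26],[0,0,0],0],[[0,-0.15,-0.12],[0,-0.87,0],0],[[-0.02,-0.15,-0.12],[0,-0.87,0],0],[[-0.03,-0.15,-0.12],[0,-0.87,0],0],[[-0.05,-0.15,-0.11],[0,-0.87,0],0],[[-0.06,-0.15,-0.1],[0,-0.87,0],0],[[-0.07,-0.15,-0.09],[0,-0.87,0],0],[[-0.09,-0.15,-0.08],[0,-0.87,0],0],[[-0.1,-0.15,-0.07],[0,-0.88,0],0],[[-0.11,-0.15,-0.06],[0,-0.88,0],0]]'

```text
time_s: 17.0
ee_pos: [0.5203, 0.0368, 0.1577]
tcp_rot: [179.9, 37.8, -0.1]
wrist_force: [0.5, -0.7, -1.7]
finger_gap: 0.0375
grip_force: 30.0
```

Emit:
send_rows --plan '[[[-0.11,-0.14,-0.05],[0,-0.88,0],0],[[-0.12,-0.14,-0.03],[0,-0.88,0],0],[[-0.12,-0.14,-0.01],[0,-0.88,0],0],[[0,0,0],[0,0,0],0],[[0,0,0],[0,0,0],0]]'

```text
time_s: 17.62
ee_pos: [0.5018, 0.078, 0.1888]
tcp_rot: [179.8, 60.2, -0.2]
wrist_force: [-0.9, 0.7, -0.4]
finger_gap: 0.038
grip_force: 30.0
```

Run:
```python
from h import *
show()
c,W=cap('scene'); t,V=cap('top'); np.save('s6.npy',W); np.save('t6.npy',V); cv2.imwrite('pics/s6r.png',c['image']); cv2.imwrite('pics/t6r.png',t['image'])
a=cv2.resize(c['image'][170:290,330:490],(640,480)); b=t['image'][180:340,150:310]
im=np.zeros((480,800,3),np.uint8); im[:,:640]=a; im[:160,640:]=b
cv2.imwrite('pics/s6.png',cv2.convertScaleAbs(im,alpha=1.5))
p,r=now(); z=r.as_matrix()[:,2]; print('grasp pt',p-.052*z)
```

```text
17.62 q [  1.8  31.1  79.7   2.  129.4  92.2] p [0.5018 0.078  0.1888] rot [179.8  60.2  -0.2] F [-0.9  0.7 -0.4] gap 0.038 gf 30.0
grasp pt [0.54694632 0.07788042 0.21573031]
```

View pics/s6.png

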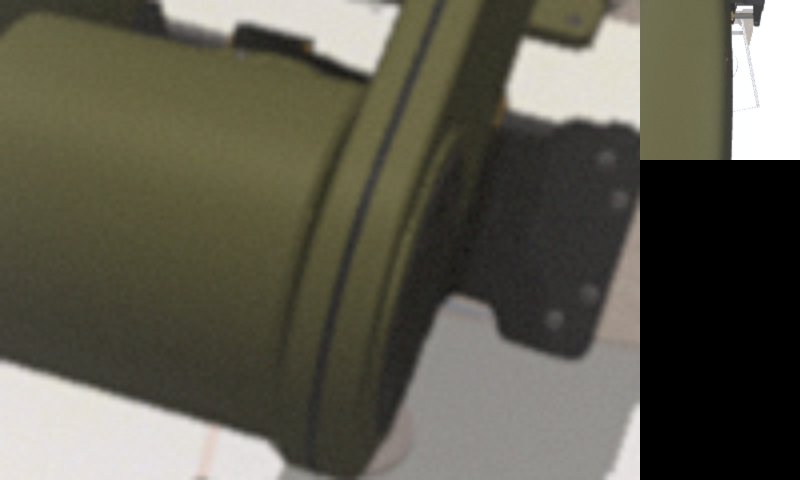

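The wrist hides the view from both cameras, so alignment goes by kinematics. Robot and camera positions agreed within 1 mm when the stopper was laid down. Computing the stopper axis from the bench contact.

```bash
cat > ax.py <<'E'
from h import *
pg=np.array([.5756,-.099,-.0241]); rg=R.from_euler('xyz',[179.9,-29.9,0],degrees=True)
o_t=rg.inv().apply(np.array([.5385,-.099,.019])-pg); z_t=rg.inv().apply([1,0,0])
p,r=now(); o=p+r.apply(o_t); z=r.apply(z_t)
print('origin',o.round(4),'axis',z.round(4),'tip',(o+.077*z).round(4),'collar',(o+.032*z).round(4))
err=np.array([.5468,.0794])-(o+.06*z)[:2]; print('xy err to neck',err.round(4))
print('tool shift for err',r.inv().apply([*err,0]).round(4),'down 10mm',r.inv().apply([0,0,-.01]).round(4),'tilt fix rotvec/.15',(r.inv().apply(np.cross(z,[0,0,-1]))/.15).round(3))
E
python3 ax.py
```

```text
origin [0.545  0.0778 0.2269] axis [-0.e+00 -4.e-04 -1.e+00] tip [0.545  0.0778 0.1499] collar [0.545  0.0778 0.1949]
xy err to neck [0.0018 0.0016]
tool shift for err [ 0.0009 -0.0016 -0.0016] down 10mm [ 0.0087 -0.      0.005 ] tilt fix rotvec/.15 [ 0.001  0.    -0.002]
```

Emit:
send_rows --plan '[[[0.01,-0.02,-0.02],[0,0,0],0],[[0.13,0,0.075],[0,0,0],0],[[0.13,0,0.075],[0,0,0],0],[[0.13,0,0.075],[0,0,0],0],[[0.06,0,0.035],[0,0,0],0],[[0,0,0],[0,0,0],0]]'

```text
time_s: 18.48
ee_pos: [0.5031, 0.0803, 0.1363]
tcp_rot: [179.9, 60.4, -0.2]
wrist_force: [-0.3, -0.0, -0.4]
finger_gap: 0.0376
grip_force: 30.0
```

```bash
python3 ax.py; python3 -c "
from h import *
show()"
```

```text
origin [0.5464 0.0802 0.1732] axis [-5.1e-03 -4.0e-04 -1.0e+00] tip [0.546  0.0802 0.0962] collar [0.5463 0.0802 0.1412]
xy err to neck [ 0.0007 -0.0008]
tool shift for err [ 0.0003  0.0008 -0.0006] down 10mm [ 0.0087 -0.      0.0049] tilt fix rotvec/.15 [ 0.001  0.034 -0.002]
18.48 q [  1.9  34.4  80.5   2.  125.5  92.2] p [0.5031 0.0803 0.1363] rot [179.9  60.4  -0.2] F [-0.3 -0.  -0.4] gap 0.0376 gf 30.0
```

Emit:
send_rows --plan '[[[0.04,0.01,0.02],[0,0.03,0],0],[[0.04,0,0.02],[0,0,0],0],[[0.04,0,0.025],[0,0,0],0],[[0.04,0,0.025],[0,0,0],0],[[0.02,0,0.01],[0,0,0],0],[[0,0,0],[0,0,0],0]]'

```text
time_s: 19.23
ee_pos: [0.5038, 0.0792, 0.1164]
tcp_rot: [179.9, 60.1, -0.2]
wrist_force: [-0.1, -0.1, -0.9]
finger_gap: 0.0375
grip_force: 30.0
```

```bash
python3 ax.py; python3 -c "
from h import *
show()"
```

```text
origin [0.5468 0.0792 0.1535] axis [ 8.e-04 -4.e-04 -1.e+00] tip [0.5469 0.0791 0.0765] collar [0.5469 0.0791 0.1215]
xy err to neck [-0.0001  0.0003]
tool shift for err [-0.     -0.0003  0.0001] down 10mm [ 0.0087 -0.      0.005 ] tilt fix rotvec/.15 [ 0.001 -0.005 -0.002]
19.23 q [  1.9  35.5  80.8   1.9 123.7  92.1] p [0.5038 0.0792 0.1164] rot [179.9  60.1  -0.2] F [-0.1 -0.1 -0.9] gap 0.0375 gf 30.0
```

Emit:
send_rows --plan '[[[0.03,0,0.02],[0,0,0],0],[[0.03,0,0.02],[0,0,0],0],[[0.03,0,0.015],[0,0,0],0],[[0,0,0],[0,0,0],0]]'

```text
time_s: 19.73
ee_pos: [0.5035, 0.0792, 0.1056]
tcp_rot: [179.9, 60.1, -0.2]
wrist_force: [0.2, 0.5, -1.7]
finger_gap: 0.0376
grip_force: 30.0
```

```bash
python3 ax.py; python3 -c "
from h import *
show()"
```

```text
origin [0.5465 0.0792 0.1428] axis [ 8.e-04 -4.e-04 -1.e+00] tip [0.5466 0.0791 0.0658] collar [0.5466 0.0792 0.1108]
xy err to neck [0.0002 0.0003]
tool shift for err [ 0.0001 -0.0003 -0.0002] down 10mm [ 0.0087 -0.      0.005 ] tilt fix rotvec/.15 [ 0.001 -0.005 -0.002]
19.73 q [  1.9  36.2  81.    1.9 122.9  92. ] p [0.5035 0.0792 0.1056] rot [179.9  60.1  -0.2] F [ 0.2  0.5 -1.7] gap 0.0376 gf 30.0
```

Emit:
send_rows --plan '[[[0.01,0,0.005],[0,0,0],0],[[0.01,0,0.005],[0,0,0],0],[[0,0,0],[0,0,0],0]]'

```text
time_s: 20.1
ee_pos: [0.5037, 0.0793, 0.1041]
tcp_rot: [179.9, 60.1, -0.1]
wrist_force: [-0.9, 1.2, 0.5]
finger_gap: 0.0376
grip_force: 30.0
```

It's touching the valve. I'll release and back out.

Emit:
send_rows --plan '[[[0,0,0],[0,0,0],0.7],[[0,0,0],[0,0,0],0.7],[[0,0,0],[0,0,0],0.7],[[0,0,0],[0,0,0],0.7],[[0,0,-0.1],[0,0,0],0.7],[[0,0,-0.3],[0,0,0],0.7],[[0,0,-0.4],[0,0,0],0.7],[[0,0,-0.4],[0,0,0],0.7]]'

```text
time_s: 21.1
ee_pos: [0.609, 0.0792, 0.1648]
tcp_rot: [179.9, 60.0, -0.2]
wrist_force: [0.2, 0.8, 0.7]
finger_gap: 0.0668
grip_force: 0.0
```

Run:
```python
from h import *
show()
B,Qb=pose_t([.60,.0794,.25],-10,0,.041); C,Qc=pose_t([.5468,.0794,.20],0,0,.041)
plan(now(),[(B,Qb,7,0),(C,Qc,2,0)])
```

```text
21.1 q [  1.6  45.2  60.9   2.  133.8  92.3] p [0.609  0.0792 0.1648] rot [179.9  60.   -0.2] F [0.2 0.8 0.7] gap 0.0668 gf 0.0
[ [[-0.07, 0.0, -0.01], [0.0, 0.83, 0.0], 0],
[[-0.06, 0.0, -0.02], [0.0, 0.83, 0.0], 0],
[[-0.06, 0.0, -0.03], [0.0, 0.83, 0.0], 0],
[[-0.06, 0.0, -0.04], [0.0, 0.83, 0.0], 0],
[[-0.05, 0.0, -0.04], [0.0, 0.83, 0.0], 0],
[[-0.05, 0.0, -0.05], [0.0, 0.83, 0.0], 0],
[[-0.04, 0.0, -0.05], [0.01, 0.84, -0.01], 0],
[[-0.18, 0.0, 0.29], [0.0, 0.58, 0.0], 0],
[[-0.21, 0.0, 0.27], [0.0, 0.58, 0.0], 0] ]
end [0.5471 0.0793 0.1587] [-180.    0.    0.] maxs 0.3420526275297414 0.84
```

Emit:
send_rows --plan '[[[-0.07,0,-0.01],[0,0.83,0],0],[[-0.06,0,-0.02],[0,0.83,0],0],[[-0.06,0,-0.03],[0,0.83,0],0],[[-0.06,0,-0.04],[0,0.83,0],0],[[-0.05,0,-0.04],[0,0.83,0],0],[[-0.05,0,-0.05],[0,0.83,0],0],[[-0.04,0,-0.05],[0,0.84,0],0],[[-0.4,0,0],[0,0.6,0],0],[[-0.4,0,0],[0,0.58,0],0],[[0,0,0],[0,0,0],0]]'

```text
time_s: 22.35
ee_pos: [0.509, 0.0795, 0.2191]
tcp_rot: [179.9, -0.2, 0.0]
wrist_force: [0.3, 0.4, 0.7]
finger_gap: 0.0005
grip_force: 0.0
```

```bash
cat > look.py <<'E'
from h import *
import sys
show()
for n in('scene','top'):
    c,X=cap(n)
    if n=='scene': cv2.imwrite(f'pics/{sys.argv[1]}.png',cv2.convertScaleAbs(cv2.resize(c['image'][170:290,360:520],(640,480)),alpha=1.5))
    d=np.maximum(abs(X[...,0]-.547),abs(X[...,1]-.079))
    p=X[(d<.03)&(X[...,2]>.125)&(X[...,2]<.15)]
    q=X[(np.maximum(abs(X[...,0]-.5165),abs(X[...,1]-.236))<.015)&(X[...,2]>.12)&(X[...,2]<.15)]
    if len(p)>20:
        t=p[p[:,2]>np.median(p[:,2])-.004]; r=cv2.minAreaRect((t[:,:2]*1000).astype(np.float32)); A=np.c_[t[:,:2]-t[:,:2].mean(0),np.ones(len(t))]
        print(n,len(t),np.round(r[0],1),np.round(r[1],1),round(r[2],1),'plane',np.linalg.lstsq(A,t[:,2],rcond=None)[0].round(4),'closed knob z',np.median(q[:,2]) if len(q) else None)
    else: print(n,len(p))
E
python3 look.py s7
```

```text
22.35 q [ 3.000e+00 -1.180e+01  1.086e+02 -1.000e-01  8.300e+01  9.300e+01] p [0.509  0.0795 0.2191] rot [179.9  -0.2   0. ] F [0.3 0.4 0.7] gap 0.0005 gf 0.0
scene 443 [547.2  79.5] [38.5 38.4] 0.6 plane [-0.0378 -0.0107  0.1407] closed knob z 0.13509622173487273
top 128 [545.4  68.3] [36.7 16.1] 0.4 plane [-0.0059  0.0987  0.141 ] closed knob z None
```

View pics/s7.png

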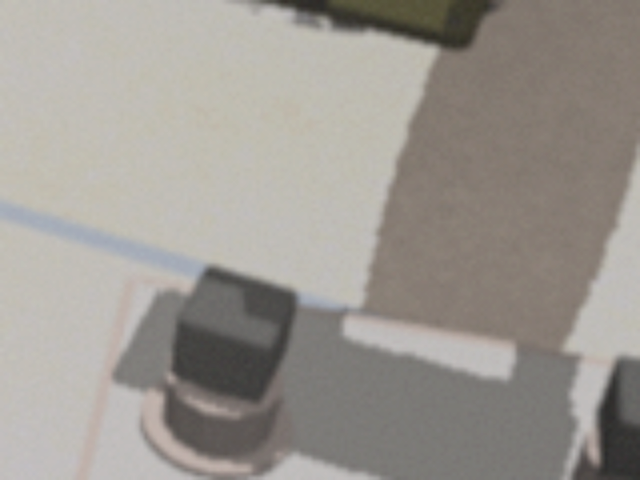

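The stopper sits in the neck at (235,340), upright. Its knob top is at 0.1407 m, so the gap is about 6 mm as expected. Next I centre the closed fingers over it and press gradually.

Emit:
send_rows --plan '[[[0.38,0,0],[0,0,0],0],[[0,0,0.3],[0,0,0],0],[[0,0,0.4],[0,0,0],0],[[0,0,0.3],[0,0,0],0],[[0,0,0.1],[0,0,0],0],[[0,0,0],[0,0,0],0]]'

```text
time_s: 23.2
ee_pos: [0.5517, 0.0791, 0.1084]
tcp_rot: [179.9, -0.1, -0.0]
wrist_force: [-0.1, 0.6, 0.0]
finger_gap: 0.0004
grip_force: 0.0
```

Emit:
send_rows --plan '[[[-0.045,0,0.03],[0,0,0],0],[[0,0,0.03],[0,0,0],0],[[0,0,0.01],[0,0,0],0],[[0,0,0],[0,0,0],0]]'

```text
time_s: 23.7
ee_pos: [0.5464, 0.0792, 0.1019]
tcp_rot: [179.9, -0.2, -0.0]
wrist_force: [-0.1, 0.3, -0.4]
finger_gap: 0.0008
grip_force: 0.0
```

Emit:
send_rows --plan '[[[0,0,0.01],[0,0,0],0],[[0,0,0.01],[0,0,0],0],[[0,0,0],[0,0,0],0]]'

```text
time_s: 24.08
ee_pos: [0.5468, 0.0793, 0.1006]
tcp_rot: [179.9, -0.2, -0.0]
wrist_force: [-0.8, -0.4, 5.9]
finger_gap: 0.0008
grip_force: 2.5
```

Emit:
send_rows --plan '[[[0,0,0.01],[0,0,0],0],[[0,0,0.01],[0,0,0],0],[[0,0,0],[0,0,0],0]]'

```text
time_s: 24.45
ee_pos: [0.5468, 0.0793, 0.0991]
tcp_rot: [179.9, -0.2, -0.0]
wrist_force: [-3.0, -0.3, 8.1]
finger_gap: 0.0006
grip_force: 3.8
```

Emit:
send_rows --plan '[[[0,0,0.01],[0,0,0],0],[[0,0,0.01],[0,0,0],0],[[0,0,0],[0,0,0],0]]'

```text
time_s: 24.82
ee_pos: [0.5468, 0.0792, 0.0977]
tcp_rot: [179.9, -0.2, -0.0]
wrist_force: [-4.2, 0.6, 10.3]
finger_gap: 0.0005
grip_force: 5.0
```

Emit:
send_rows --plan '[[[-0.005,0,0.01],[0,0,0],0],[[-0.005,0,0.01],[0,0,0],0],[[0,0,0],[0,0,0],0]]'

```text
time_s: 25.2
ee_pos: [0.5468, 0.0793, 0.0971]
tcp_rot: [179.9, -0.3, -0.0]
wrist_force: [-4.4, -0.2, 13.5]
finger_gap: 0.0002
grip_force: 6.9
```

Emit:
send_rows --plan '[[[0,0,0.01],[0,0,0],0],[[0,0,0],[0,0,0],0]]'

```text
time_s: 25.45
ee_pos: [0.547, 0.0792, 0.0968]
tcp_rot: [179.9, -0.3, -0.0]
wrist_force: [-5.9, -0.3, 16.6]
finger_gap: 0.0003
grip_force: 8.4
```

Emit:
send_rows --plan '[[[-0.01,0,0.01],[0,0,0],0],[[0,0,0],[0,0,0],0]]'

```text
time_s: 25.7
ee_pos: [0.547, 0.0793, 0.0966]
tcp_rot: [179.9, -0.5, -0.0]
wrist_force: [-4.5, 0.4, 18.4]
finger_gap: 0.0004
grip_force: 9.1
```

Emit:
send_rows --plan '[[[-0.01,0,0.01],[0,0,0],0],[[0,0,0],[0,0,0],0]]'

```text
time_s: 25.95
ee_pos: [0.5469, 0.0793, 0.0965]
tcp_rot: [179.9, -0.6, -0.0]
wrist_force: [-4.4, -0.5, 18.8]
finger_gap: 0.0002
grip_force: 9.8
```

Emit:
send_rows --plan '[[[0,0,0.01],[0,0,0],0],[[0,0,0],[0,0,0],0]]'

```text
time_s: 26.2
ee_pos: [0.547, 0.0793, 0.0963]
tcp_rot: [179.9, -0.6, -0.0]
wrist_force: [-5.7, -0.6, 22.7]
finger_gap: 0.0002
grip_force: 11.5
```

```bash
python3 look.py s8
```

```text
26.2 q [ 2.700e+00 -2.000e+00  1.118e+02 -1.000e-01  6.970e+01  9.280e+01] p [0.547  0.0793 0.0963] rot [179.9  -0.6  -0. ] F [-5.7 -0.6 22.7] gap 0.0002 gf 11.5
scene 382 [546.7  79.4] [39.  38.4] 0.6 plane [-0.009  -0.0203  0.1366] closed knob z 0.1351673737914026
top 0
```

The knob top is at 0.1366 m, so the gap is about 1.5 mm at 22.7 N. I'll lift off and verify.

Emit:
send_rows --plan '[[[0,0,-0.02],[0,0,0],0],[[0,0,-0.1],[0,0,0],0],[[0,0,-0.4],[0,0,0],0],[[0,0,-0.5],[0,0,0],0],[[-0.5,0,0],[0,0,0],0],[[-0.5,0,0],[0,0,0],0],[[-0.5,0,0],[0,0,0],0],[[0,0,0],[0,0,0],0],[[0,0,0],[0,0,0],0]]'

```text
time_s: 27.42
ee_pos: [0.3936, 0.0794, 0.1913]
tcp_rot: [179.9, -0.2, -0.0]
wrist_force: [-0.0, -0.7, 0.1]
finger_gap: 0.0002
grip_force: 0.0
```

```bash
python3 look.py s9
```

```text
27.43 q [ 3.800e+00 -2.750e+01  1.231e+02 -1.000e-01  8.430e+01  9.380e+01] p [0.3936 0.0794 0.1913] rot [179.9  -0.2  -0. ] F [-0.  -0.7  0.1] gap 0.0002 gf 0.0
scene 438 [546.3  79.8] [37.6 40.6] 89.2 plane [-0.0357 -0.0119  0.1357] closed knob z 0.13507886076981238
top 512 [546.  79.] [37.4 37.1] 0.6 plane [0.0029 0.004  0.1359] closed knob z 0.13526303048722965
```

View pics/s9.png

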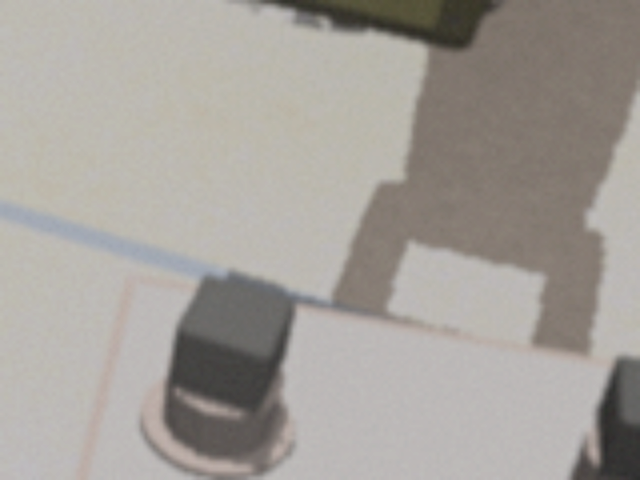

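With the arm clear, the knob at (235,340) sits on the rim. Both cameras put its top within about 1 mm of the closed neck's knob, and it's holding. Handing in.

```bash
python3 -c "
from plant import manip
print(manip.job_done())"
```

```text
the job is handed in; nothing more can be done
None
```

The stopper is turned over and tapped home with 22.7 N at about 27 s, holding unaided in the open neck with its knob within about 1 mm of the rim; the job is handed in, and the arm kept clear of the bottle and small stopper.

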